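# Index the sieve frame to the red pointer

### The job

Turn the green sieve frame anticlockwise (seen from above) in its metal seat by pushing on its outer lugs with the fingertips, until its white notch faces the red pointer and the spring pin snaps into the notch; then press it home, with about 15 N for a moment, against the firm stop just beyond, and let go. Be gentle: do not grip the frame, never load it with more than 25 N, and do not lift it out of its seat. Keep the tooth cluster in the sieve without touching it, and leave the two plaster offcuts alone.

Things in the scene. Friction and masses are not known exactly. Their poses are not given: they have to be found in the camera images.
- receiver: Fixed dark grey metal seat: round plate, radius 98 mm, 12 mm thick, with a lip (inner radius 72, top at 20 mm) that centres the sieve with 1.5 mm play. Origin: centre of its underside, on the bench; z up. Its level +x points to the pin housing: a dark block with a red arrow on top, 30 mm wide, 106 to 140 mm from the centre, top 31 mm above the bench; the pin's tail reaches 146 mm.
- mark (a point): The point on the seat, 82 mm from its centre along its +x axis and 27 mm above the bench, where the notch must come: just in front of the red arrow.
- index_pin (a joint): Brass spring pin, sliding along the seat's +x; upright round nose of radius 5 mm, 23 to 31 mm above the bench. 0 = fully in (nose 82 mm from the seat's centre, clear of the flange by 2 mm); grows to 0.009 m as it is pushed out. The spring gives 0.8 N at 0, 1.4 N at 4 mm. It reads 0 both when nothing meets it and when it sits in the notch.
- sieve: Loose green sieve frame, about 0.5 kg, in the seat. Origin: centre of its underside, 12 mm above the bench; z up; +x through the notch. Flange radius 80 mm, 10 to 20 mm above the origin; round wall, outer radius 78, up to 46 mm. A push of 1 to 6 N on a lug turns it; the ramp adds 1 to 4 N; at the stop the force climbs steeply. It starts 0.9 to 2.3 rad clockwise of the mark.
- lug (a point): Middle of one of the frame's four equal lugs, radial bars standing out from the wall at 45, 135, 225 and 315 deg anticlockwise from the sieve's +x; this is the one at 45 deg, 88 mm from the centre. Each is 8 mm thick, reaches out to 97 mm from the centre and stands from 36 to 58 mm above the bench.
- notch (a point): Middle of the 12 mm wide notch in the flange, marked by white paint on the flange, the wall and a white stripe on the sieve floor, on the sieve's +x, 82 mm from its centre, 15 mm above its origin.
- crest (a point): Crest of the ramp on the anticlockwise side of the notch: 6 mm from the notch's middle, 85.5 mm from the centre. The ramp rises at 20 deg towards the notch. Turned anticlockwise, it meets the pin about 0.2 rad before the notch faces the mark and pushes it out 3.5 mm; past the crest the pin snaps in, about 1 mm before the notch is exactly at the mark.
- stop (a point): Face of the square stop on the clockwise side of the notch, 6 mm from the notch's middle, reaching out to 93 mm. It meets the pin firmly about 1 mm after the notch has passed the mark, so the seated notch has about 2 mm of play.
- teeth: Loose tan shark tooth cluster, 46 x 36 mm, about 35 mm tall, 90 g, lying on the sieve floor, near its middle. Origin: centre of its underside.
- offcut_a: Loose grey plaster jacket offcut, 85 x 55 x 44 mm, 0.28 kg, on the bench. Origin: centre of its underside.
- offcut_b: Loose grey plaster jacket offcut, 72 x 55 x 44 mm, 0.28 kg, on the bench. Origin: centre of its underside.

How it is judged (in metres and radians):
On the way, in this order (a step that is already met when the one before it is completed fails the run):
1. the ramp beside the notch has pushed the spring pin back by more than 1.8 mm while the frame sits in its seat (value of joint index_pin above 0.0018 m and horizontal distance between notch and mark below 0.025 m).
2. with the pin snapped into the notch, the fingers press the frame home against the stop with more than 10 N (contact force between the fingers and sieve above 10 N and value of joint index_pin below 0.0012 m and horizontal distance between notch and mark below 0.004 m), for 0.1 s.
At the end, for the whole second after the job is handed in: the middle of the notch lies within 4 mm of the mark, the spring pin is back in to within 1.2 mm, the frame sits level (0.04 rad) and down in its seat (3 mm), at rest, with the tooth cluster inside it (horizontal distance between notch and mark below 0.004 m and value of joint index_pin below 0.0012 m and angle between sieve's own z axis and vertical below 0.04 rad and z of sieve in the frame of receiver below 0.015 m and linear speed of sieve below 0.01 m/s and angular speed of sieve below 0.05 rad/s and horizontal distance between teeth and sieve below 0.062 m and z of teeth in the frame of sieve below 0.035 m); the robot touches nothing.
It fails at once if the robot loads the sieve frame with more than 25 N (contact force between any of the fingers, the arm and sieve above 25 N).
It fails at once if the sieve frame is lifted more than 8 mm or tipped more than 0.15 rad (z of sieve in the frame of receiver above 0.02 m or angle between sieve's own z axis and vertical above 0.15 rad).
It fails at once if the tooth cluster is touched or leaves the sieve (contact force between any of the fingers, the arm and teeth above 1 N or horizontal distance between teeth and sieve above 0.075 m).
It fails at once if a plaster offcut is moved more than 15 mm (distance of any of offcut_a, offcut_b from where it was at the start of the episode above 0.015 m).
It also fails if it takes over 58 s, if anything falls off the work surface, if the arm or the gripper's body presses on something with over 40 N, if the wrist force passes 120 N, or if a joint passes its speed limit or range.

### The arm

A 7-joint arm with a two-finger parallel gripper is mounted at the origin on the work surface. World frame = base frame: x ahead of the robot, y to its left, z up, the work surface at z = 0. Lengths are in mm, angles in rad, forces in N, time in s.
With the tool pointing down it reaches from about 350 to 900 mm from the base axis. Payload 19.9 kg.
Tool frame: the origin (TCP) lies between the finger pads; the fingertips stand 19 mm ahead of it and the grasp point (between the pads) is the TCP; z points along the fingers, y is the direction in which the jaws open and shut (so a half turn about z gives the same grasp; the last joint's range is limited). The gripper opens to 94 mm and grips with 3 to 60 N. Pads are 16 mm wide; open, the fingers measure 119 mm over their backs; the gripper's body (75 mm by 177 mm) begins 78 mm behind the grasp point.
Start: joints at [1.222, 0.417, -0.01, 1.614, 0.005, 1.111, -0.053], TCP at [189.346, -595.608, 224.425] pointing down, gripper open.
Joint ranges: [-2.81, 2.81], [-0.39, 2.02], [-1.27, 1.25], [0.06, 2.57], [-1.19, 4.33], [0.19, 2], [-2.82, 2.82]. Speed limits (rad/s): [1.89, 1.89, 2.39, 2.39, 3.01, 3.01, 3.01].

### API

Orientations are given as [roll, pitch, yaw] about the fixed x, y, z axes, in that order (R = Rz(yaw) Ry(pitch) Rx(roll)).
In Python, from rig import * gives the robot as it stands.
- The arm moves only by the tool send_rows, never from a script. Its argument "series" is a list that holds one entry, the list of rows, each a list of 4 numbers: the shift along the tool's x, y, z in mm, then the turn about the tool's z in degrees. A call has exactly 8 rows; each row is the pose to reach, as a shift and turn from the pose commanded when the call began, along the tool's axes at that moment; what a row does not reach only later rows make up. A row lasts 1/10 s, in which the tool goes at most 50 mm and 8.59 degrees, less where a joint would pass 70% of its speed; a pose out of reach is approached as far as the arm can. A call with a gripper value outside its range is refused whole. "claw" is the finger opening in mm, from 0 to 94, set as the call begins (left out, the last holds). The fingers move at their own pace and stop on an object; "grip_force" is the grip in N (left out, the last holds). Time passes only in rows, so rows that repeat a pose let the fingers close, or fill a call up. It gives the time, the measured TCP pose, the force and the opening at its end, in the units of the state.
- observe(): the state, without advancing time (a new reading comes with each control period).
- camera(name): name is "side" or "top" or "wrist"; returns the picture (384x512x3 uint8, red, green, blue); there is no depth.
- camera_params(name): a dict with "K" (3x3 intrinsics, pixels), "dist_coeffs" ([k1, k2, p1, p2, k3] as OpenCV has them; the pictures are not rectified), "rvec" (rotation vector, rad) and "tvec" (3), from world to camera coordinates, as OpenCV has them; the wrist camera has in their place "tool_from_camera" (4x4, takes a point from camera to tool coordinates, whose origin is the TCP and whose axes are the flange's). Camera axes: x right, y down, z forward; pixel columns grow to the right and rows downward; lengths in mm; the calibration is good to about 2 mm. A picture is of the moment at which its call begins: read the wrist's pose just before it. camera_params takes no time and is no camera call.
- finish_job(): hands the job in, once; it reports no verdict.
The state is a dict: "time": time; "joints": joint angles; "joint_velocities": joint speeds; "joint_efforts": joint torques, N m; "ee_pos": TCP position; "eef_rot": TCP orientation; "ft_force": force on the tool from outside, world axes, zero at the start; "moment": the same for the moment, N m; "gripper_width": opening from 0.0 (shut) to 1.0 (fully open).
Only numpy, scipy, OpenCV 4.12 (cv2) and the standard library are available. Lean on these libraries where they do the work, as an engineer would, in place of code of your own. Each camera call takes 0.05 s, during which the arm holds its last target. There are 200 camera calls.

## Working session

There is one attempt and no reset: what is moved stays moved. The work goes in short steps, Python scripts to look and compute and a tool call to move; the robot and the scene stay as the last step left them, time stands still between calls to the robot, and variables do not carry over. Pictures are saved under pics/ and viewed, about 8 in all and at most 12, crops included, and the job is handed in when it is done.

Besides the shell and the picture viewer there is one more tool, called after ">>>" as name(argument=value, ...), one argument or row to a line, values as JSON. send_rows: Moves the arm, as the interface text tells. Its arguments: {"type":"object","properties":{"series":{"type":"array"},"claw":{"type":"number"},"grip_force":{"type":"number"}},"required":["series"]}

```bash
mkdir -p pics; ls; python3 - <<'E'
from rig import *
import cv2, numpy as np
print(observe())
for n in ["top","side"]:
    p=camera_params(n); R=cv2.Rodrigues(np.array(p["rvec"],float))[0]; print(n,p["K"],p["dist_coeffs"],-R.T@np.array(p["tvec"]).ravel())
    cv2.imwrite(f"pics/{n}0.png",camera(n)[:,:,::-1])
print(camera_params("wrist"))
E
```

```text
pics
{'time': 0.0, 'joints': array([ 1.22149236,  0.4179488 , -0.01030455,  1.61418292,  0.0046622 ,
        1.11072695, -0.05298264]), 'joint_velocities': array([-0.00054536,  0.00081321, -0.00044678, -0.00016037,  0.00012108,
       -0.00169431, -0.00061469]), 'joint_efforts': array([ 2.21274931e-03, -8.51248384e+01,  6.40746988e-01, -4.25985360e+01,
       -4.86058462e-02,  1.87137740e-02,  6.09680711e-06]), 'ee_pos': array([ 189.24188059, -595.27412255,  223.83730406]), 'eef_rot': array([-3.14035202e+00,  5.82167738e-05,  3.07814255e-01]), 'ft_force': array([-0.19665629,  0.39411374, -0.56964032]), 'moment': array([-0.0062854 , -0.00924278,  0.00337141]), 'gripper_width': 0.9960414668183647}
top [[397.62679974   0.         256.00836017]
 [  0.         397.62679974 183.41340705]
 [  0.           0.           1.        ]] [-0.13049516  0.          0.          0.          0.        ] [ 508.03438825   -3.79321095 1166.4141119 ]
side [[374.79302115   0.         253.21835626]
 [  0.         374.79302115 187.4281271 ]
 [  0.           0.           1.        ]] [-0.06683095  0.          0.          0.          0.        ] [181.91322642 509.68294317 554.39238586]
{'K': array([[287.65160774,   0.        , 249.65588842],
       [  0.        , 287.65160774, 191.37480467],
       [  0.        ,   0.        ,   1.        ]]), 'dist_coeffs': array([-0.06995789,  0.        ,  0.        ,  0.        ,  0.        ]), 'tool_from_camera': array([[ 4.87678889e-04, -9.63227794e-01, -2.68685650e-01,
         7.90144495e+01],
       [ 9.99999719e-01,  3.16816524e-04,  6.79278075e-04,
         2.48716929e-01],
       [-5.69175468e-04, -2.68685906e-01,  9.63227678e-01,
        -1.61720406e+02],
       [ 0.00000000e+00,  0.00000000e+00,  0.00000000e+00,
         1.00000000e+00]])}
```

View pics/top0.png

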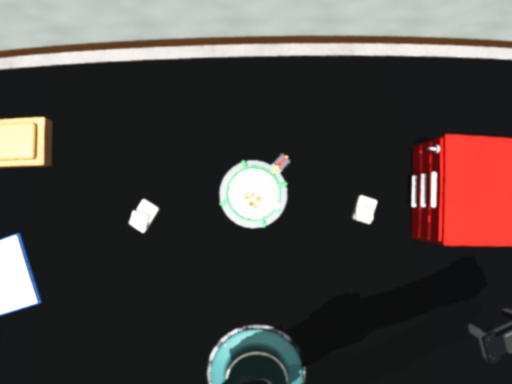

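View pics/side0.png

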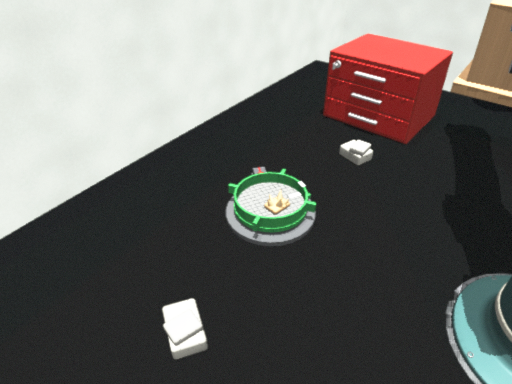

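The top view shows the seat at about (254,193) and the pin housing at (282,162). The offcuts are at (144,215) and (365,208), well clear. Next I'll enlarge the crop and fit.

```bash
cat > h.py <<'E'
from rig import *
import cv2, numpy as np
def ray(n,uv,z,T=None):
    p=camera_params(n); q=cv2.undistortPoints(np.array(uv,float).reshape(-1,1,2),p["K"],p["dist_coeffs"]).reshape(-1,2)
    d=np.c_[q,np.ones(len(q))]
    if n=="wrist":
        M=T@p["tool_from_camera"]; c=M[:3,3]; d=d@M[:3,:3].T
    else:
        R=cv2.Rodrigues(np.array(p["rvec"],float))[0]; c=-R.T@np.array(p["tvec"]).ravel(); d=d@R
    return c+d*((z-c[2])/d[:,2])[:,None]
def tool(s):
    from scipy.spatial.transform import Rotation as Ro
    T=np.eye(4); T[:3,:3]=Ro.from_euler("xyz",s["eef_rot"]).as_matrix(); T[:3,3]=s["ee_pos"]; return T
def show(n,im,box,k):
    x0,y0,x1,y1=box; cv2.imwrite(n,cv2.resize(im[y0:y1,x0:x1,::-1],None,fx=k,fy=k,interpolation=cv2.INTER_CUBIC))
E
python3 - <<'E'
from h import *
im=cv2.imread("pics/top0.png")[:,:,::-1]
show("pics/top0c.png",im,(204,143,304,243),6)
hsv=cv2.cvtColor(im[:,:,:].copy(),cv2.COLOR_RGB2HSV)
roi=np.zeros(im.shape[:2],bool); roi[143:243,204:304]=1
g=roi&(hsv[:,:,0]>40)&(hsv[:,:,0]<90)&(hsv[:,:,1]>90)
r=roi&((hsv[:,:,0]<8)|(hsv[:,:,0]>172))&(hsv[:,:,1]>110)&(hsv[:,:,2]>80)
nb=roi&(hsv[:,:,2]>60)
ys,xs=np.nonzero(nb); keep=(xs<285)
cnt=max(cv2.findContours((nb*255).astype('uint8'),0,2)[0],key=cv2.contourArea)
print("seat ell",cv2.fitEllipse(cnt),cv2.minEnclosingCircle(cnt))
ys,xs=np.nonzero(r); print("red",xs.mean(),ys.mean(),len(xs),ray("top",[[xs.mean(),ys.mean()]],31))
ys,xs=np.nonzero(g); print("green n",len(xs)); P=ray("top",np.c_[xs,ys],58)
A=np.c_[2*P[:,:2],np.ones(len(P))]; s=np.linalg.lstsq(A,(P[:,:2]**2).sum(1),rcond=None)[0]; print("green circ",s[:2],np.sqrt(s[2]+s[0]**2+s[1]**2))
for u in ([144,215],[365,208]): print(ray("top",[u],44))
E
```

```text
seat ell ((255.29747009277344, 191.75221252441406), (67.55008697509766, 80.38941955566406), 46.025733947753906) ((258.7532958984375, 187.39019775390625), 43.6406135559082)
red 280.40909090909093 162.1818181818182 22 [[618.84402878 -85.13120012  31.        ]]
green n 152
green circ [526.1008163   -3.01690421] 88.72408828278225
[[476.1974722  306.66777045  44.        ]]
[[ 481.64111674 -322.99425193   44.        ]]
```

View pics/top0c.png

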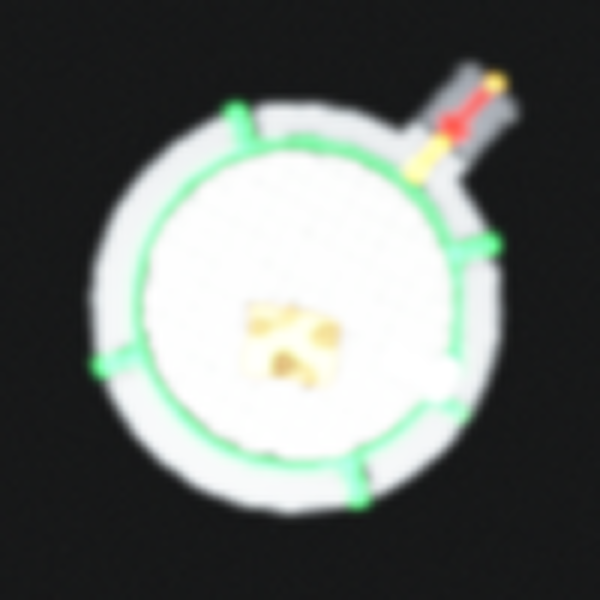

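In the crop, the four lugs are at (238,112), (488,244), (362,498) and (103,366). The notch is at about (440,380) and the pin at upper right, so about 75° anticlockwise is needed. I'll push the robot-side lug (at about 199°). First I go to a hover on that side with the fingers shut.

>>> send_rows(
  series=[
    [[26,-31,0,1],[52,-61,0,2],[78,-92,0,3],[104,-122,0,4],[130,-153,0,5],[156,-184,0,6],[181,-214,0,7],[207,-245,0,8.8]],
  ],
  claw=0,
  grip_force=10,
)

```text
time: 0.9
ee_pos: [312.6, -297.9, 224.3]
eef_rot: [-3.142, 0.0, 0.153]
ft_force: [0.9, -0.3, 0.2]
gripper_width: 0.352
```

>>> send_rows(
  series=[
    [[26,-43,0,1.5],[52,-86,0,3],[78,-129,0,4.5],[104,-172,0,6],[130,-215,0,7.5],[155,-255,0,8.8],[167,-273,0,8.8],[167,-273,0,8.8]],
  ],
)

```text
time: 1.7
ee_pos: [436.1, -1.2, 224.4]
eef_rot: [-3.141, 0.0, 0.005]
ft_force: [-1.0, -1.1, 0.2]
gripper_width: 0.007
```

```bash
python3 - <<'E'
from h import *
s=observe(); im=camera("wrist"); np.save("w1.npy",im); np.save("w1T.npy",tool(s)); print(s["ee_pos"],s["eef_rot"])
cv2.imwrite("pics/w1.png",im[:,:,::-1])
E
```

```text
[436.11051654  -1.19391672 224.35085065] [-3.14062260e+00  5.92209992e-05  4.99574424e-03]
```

View pics/w1.png

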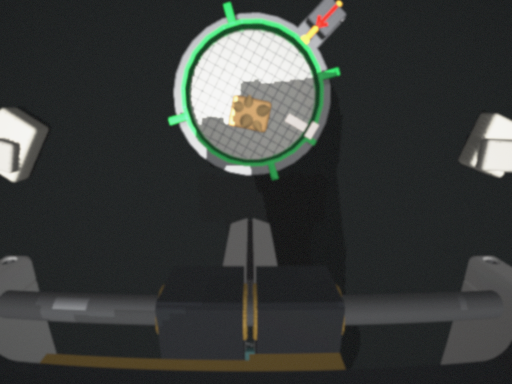

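The wrist view shows the frame centred at about (255,92). The lugs are at (229,12), (335,72), (275,172) and (175,120), the notch is at (312,131), and the pin runs from (306,38) to (340,4).

```bash
cat >> h.py <<'E'
def measure(im,T):
    hsv=cv2.cvtColor(im,cv2.COLOR_RGB2HSV); H,S,V=[hsv[:,:,i].astype(int) for i in range(3)]
    ys,xs=np.nonzero((H>45)&(H<85)&(S>120)&(V>50)); P=ray("wrist",np.c_[xs,ys],58,T)[:,:2]
    c=np.median(P,0)
    c=(P.min(0)+P.max(0))/2
    for _ in range(6):
        r=np.hypot(*(P-c).T); a=(r>69)&(r<79)
        A=np.c_[2*P[a],np.ones(a.sum())]; s=np.linalg.lstsq(A,(P[a]**2).sum(1),rcond=None)[0]; c=s[:2]
    print("centre",c,"R",np.sqrt(s[2]+c@c),a.sum())
    q=P-c; r=np.hypot(*q.T); th=np.degrees(np.arctan2(q[:,1],q[:,0])); m=(r>84)&(r<100)
    ph=np.angle(np.exp(4j*np.radians(th[m])).mean())/4*180/np.pi
    print("lug phase mod90",ph,"n",m.sum(),"rmax",np.percentile(r[m],97))
    for k in range(4):
        d=(th[m]-ph-90*k+180)%360-180; b=abs(d)<15
        if b.sum(): print("  lug",ph+90*k+np.median(d[b]),b.sum())
    red=((H<8)|(H>172))&(S>140)&(V>100); ys,xs=np.nonzero(red); n=ray("wrist",np.c_[xs,ys],31,T)[:,:2]
    n=n[np.hypot(*(n-c).T)<150]; v=n.mean(0)-c; print("arrow r,ang",np.hypot(*v),np.degrees(np.arctan2(v[1],v[0])))
    return c,ph
E
python3 - <<'E'
from h import *
im=np.load("w1.npy");T=np.load("w1T.npy"); c,ph=measure(im,T)
for n,u,z in (("notch",[312,131],58),("nose",[306,38],31),("tail",[340,4],28)):
    p=ray("wrist",[u],z,T)[0,:2]; v=p-c; print(n,p,np.hypot(*v),np.degrees(np.arctan2(v[1],v[0])))
E
```

```text
centre [531.71171864  -3.62211629] R 73.74543433743248 2818
lug phase mod90 16.712353354562975 n 527 rmax 98.19160021908071
  lug 16.385794765997712 159
  lug 106.08310139811887 120
  lug 196.35339728564446 90
  lug 286.7069941748507 135
arrow r,ang 120.23280688971214 -42.60859748745101
notch [494.62397698 -71.10239977] 77.00057947496506 -118.79357195693704
nose [597.89607917 -64.55484821] 89.96203309290644 -42.63426667514996
tail [ 636.02682405 -102.40331245] 143.66407320757398 -43.43920736833914
```

>>> send_rows(
  series=[
    [[4.6,2.4,30,0],[4.6,2.4,65,0],[4.6,2.4,100,0],[4.6,2.4,130,0],[4.6,2.4,152,0],[4.6,2.4,165,0],[4.6,2.4,172,0],[4.6,2.4,172,0]],
  ],
  claw=0,
  grip_force=40,
)

```text
time: 2.55
ee_pos: [439.9, -6.8, 52.3]
eef_rot: [3.141, 0.001, 0.0]
ft_force: [0.7, 0.4, 0.2]
gripper_width: 0.007
```

```bash
python3 - <<'E'
from h import *
s=observe(); print(s["ee_pos"],s["ft_force"]); im=camera("wrist"); np.save("w2.npy",im)
cv2.imwrite("pics/w2.png",im[:,:,::-1])
for k in range(1,17): d=np.radians(k); print(k,round(91*(1-np.cos(d)),1),round(91*np.sin(d),1),end="; ")
E
```

```text
[439.87757516  -6.80049282  52.29102057] [0.72125181 0.42057175 0.20372272]
1 0.0 1.6; 2 0.1 3.2; 3 0.1 4.8; 4 0.2 6.3; 5 0.3 7.9; 6 0.5 9.5; 7 0.7 11.1; 8 0.9 12.7; 9 1.1 14.2; 10 1.4 15.8; 11 1.7 17.4; 12 2.0 18.9; 13 2.3 20.5; 14 2.7 22.0; 15 3.1 23.6; 16 3.5 25.1;
```

View pics/w2.png

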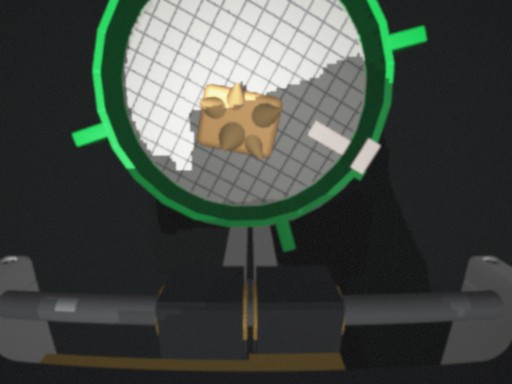

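The fingers sit on the clockwise side of the lug at (285,235), with a gap of about 6 mm and clear of the wall. Starting the arc push.

>>> send_rows(
  series=[
    [[0,1.6,0,-1],[0.1,3.2,0,-2],[0.1,4.8,0,-3],[0.2,6.3,0,-4],[0.3,7.9,0,-5],[0.5,9.5,0,-6],[0.7,11.1,0,-7],[0.9,12.7,0,-8]],
  ],
)

```text
time: 3.4
ee_pos: [440.7, -18.8, 52.5]
eef_rot: [-3.141, 0.001, 0.142]
ft_force: [-3.8, 6.0, 4.8]
gripper_width: 0.005
```

>>> send_rows(
  series=[
    [[0.1,2.4,0,-1.7],[0.2,4.8,0,-3.3],[0.4,7.1,0,-5],[0.7,9.5,0,-6.6],[1.1,11.9,0,-8.2],[1.6,14.2,0,-9.8],[2.2,16.6,0,-11.4],[2.9,18.9,0,-13]],
  ],
)

```text
time: 4.2
ee_pos: [445.6, -37.2, 52.3]
eef_rot: [-3.141, 0.002, 0.369]
ft_force: [-7.2, 4.6, 6.5]
gripper_width: 0.006
```

>>> send_rows(
  series=[
    [[0.2,2.4,-0.5,-1.6],[0.4,4.8,-1,-3.1],[0.7,7.1,-1,-4.6],[1,9.5,-1,-6.1],[1.4,11.9,-1,-7.6],[1.9,14.2,-1,-9.1],[2.5,16.6,-1,-10.5],[3.1,18.9,-1,-12]],
  ],
)

```text
time: 5.0
ee_pos: [454.7, -53.9, 52.9]
eef_rot: [-3.14, 0.002, 0.579]
ft_force: [-7.9, 4.0, 1.3]
gripper_width: 0.001
```

```bash
python3 - <<'E'
from h import *
s=observe(); print(s["ee_pos"],s["eef_rot"],s["ft_force"],s["moment"]); im=camera("wrist")
cv2.imwrite("pics/w3.png",im[:,:,::-1]); s=observe(); print(s["ft_force"])
E
```

```text
[454.71253378 -53.87233354  52.94534556] [-3.13975163e+00  2.41653459e-03  5.78531081e-01] [-7.88090496  4.03531266  1.29879296] [0.84042913 1.76067977 0.04762401]
[-3.52914336  1.75793033 -0.36142869]
```

View pics/w3.png

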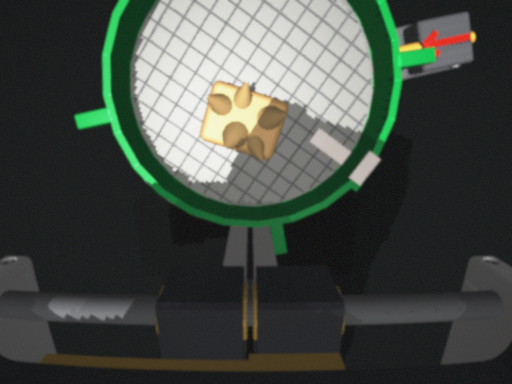

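The finger is flat on the lug at (278,237), the notch is at (365,168), and the frame has turned about 27°. Continuing.

>>> send_rows(
  series=[
    [[0.2,2.4,0,-1.6],[0.4,4.8,-0.3,-3.1],[0.7,7.1,-0.3,-4.6],[1,9.5,-0.3,-6.1],[1.4,11.9,-0.3,-7.6],[1.9,14.2,-0.3,-9.1],[2.5,16.6,-0.3,-10.5],[3.1,18.9,-0.3,-12]],
  ],
)

```text
time: 5.85
ee_pos: [467.0, -68.4, 53.0]
eef_rot: [-3.139, 0.003, 0.788]
ft_force: [-10.5, 0.8, 1.4]
gripper_width: 0.007
```

>>> send_rows(
  series=[
    [[0.2,2.4,0,-1.6],[0.4,4.8,-0.3,-3.1],[0.7,7.1,-0.3,-4.6],[1,9.5,-0.3,-6.1],[1.4,11.9,-0.3,-7.6],[1.9,14.2,-0.3,-9.1],[2.5,16.6,-0.3,-10.5],[3.1,18.9,-0.3,-12]],
  ],
)

```text
time: 6.65
ee_pos: [482.1, -80.2, 53.2]
eef_rot: [-3.138, 0.004, 0.996]
ft_force: [-11.5, -2.5, 2.0]
gripper_width: 0.006
```

>>> send_rows(
  series=[
    [[-1,0,-0.3,-0.5],[-2,0.8,-0.3,-1],[-2,2.4,-0.3,-2],[-1.9,4,-0.3,-3],[-1.8,5.6,-0.3,-4],[-1.7,7.2,-0.3,-5],[-1.6,8.7,-0.3,-6],[-1.4,10.3,-0.3,-7]],
  ],
)

```text
time: 7.45
ee_pos: [491.3, -86.2, 53.9]
eef_rot: [-3.139, 0.001, 1.119]
ft_force: [-7.0, 1.9, -0.9]
gripper_width: 0.006
```

```bash
cat >> h.py <<'E'
def st():
    s=observe(); C=np.array([531.7,-3.6]); v=s["ee_pos"][:2]-C; R=np.hypot(*v); a=np.arctan2(v[1],v[0]); f=s["ft_force"]
    print("t",round(s["time"],2),"R",R.round(1),"ang",np.degrees(a).round(2)%360,"yaw",np.degrees(s["eef_rot"][2]).round(2),"Ftan",(-f[0]*np.sin(a)+f[1]*np.cos(a)).round(1),"Frad",(f[0]*np.cos(a)+f[1]*np.sin(a)).round(1),"Fz",f[2].round(1))
E
python3 -c "
from h import *
st()"
```

```text
t 7.45 R 91.9 ang 243.95 yaw 64.1 Ftan -7.1 Frad 1.4 Fz -0.9
```

>>> send_rows(
  series=[
    [[0,1.6,0,-1],[0,3.2,0,-2],[0.1,4.8,0,-3],[0.2,6.4,0,-4],[0.2,7.9,0,-5],[0.3,9.5,0,-6],[0.5,11.1,0,-7],[0.7,12.7,0,-8]],
  ],
)

```text
time: 8.25
ee_pos: [502.9, -91.1, 53.8]
eef_rot: [-3.139, 0.001, 1.258]
ft_force: [-7.4, 0.8, -1.9]
gripper_width: 0.001
```

```bash
python3 -c "
from h import *
st(); im=camera('wrist'); cv2.imwrite('pics/w4.png',im[:,:,::-1]); st()
show('pics/w4c.png',im,(200,100,512,300),2)"
```

```text
t 8.25 R 92.1 ang 251.79000000000002 yaw 72.1 Ftan -7.3 Frad 1.5 Fz -1.9
t 8.3 R 92.1 ang 251.98000000000002 yaw 72.17 Ftan -5.4 Frad 0.4 Fz -2.7
```

View pics/w4.png

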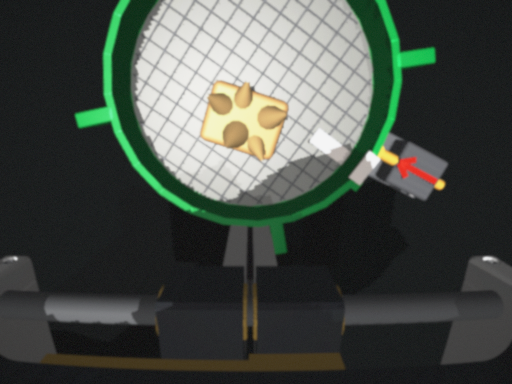

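The notch (365,168) is about 10° short of the pin nose (388,156), right at the start of the ramp. I'll continue slowly, watching the force.

>>> send_rows(
  series=[
    [[0,0.8,0,-0.5],[0,1.6,0,-1],[0,2.4,0,-1.5],[0,3.2,0,-2],[0.1,4,0,-2.5],[0.1,4.8,0,-3],[0.1,5.6,0,-3.5],[0.2,6.4,0,-4]],
  ],
)

```text
time: 9.1
ee_pos: [509.0, -92.9, 53.7]
eef_rot: [-3.139, 0.001, 1.328]
ft_force: [-8.2, 1.1, -1.3]
gripper_width: 0.005
```

>>> send_rows(
  series=[
    [[0,0.5,0,-0.3],[0,1,0,-0.6],[0,1.5,0,-1],[0,2,0,-1.3],[0,2.5,0,-1.6],[0.1,3,0,-1.9],[0.1,3.5,0,-2.2],[0.1,4,0,-2.5]],
  ],
)

```text
time: 9.9
ee_pos: [513.1, -93.8, 53.8]
eef_rot: [-3.139, 0.001, 1.371]
ft_force: [-5.5, 0.6, -2.4]
gripper_width: 0.004
```

```bash
python3 -c "
from h import *
st(); im=camera('wrist'); st()
show('pics/w5.png',im,(300,90,460,210),5)"
```

```text
t 9.9 R 92.1 ang 258.36 yaw 78.57 Ftan -5.5 Frad 0.5 Fz -2.4
t 9.95 R 92.1 ang 258.44 yaw 78.59 Ftan -5.0 Frad 0.0 Fz -2.4
```

View pics/w5.png

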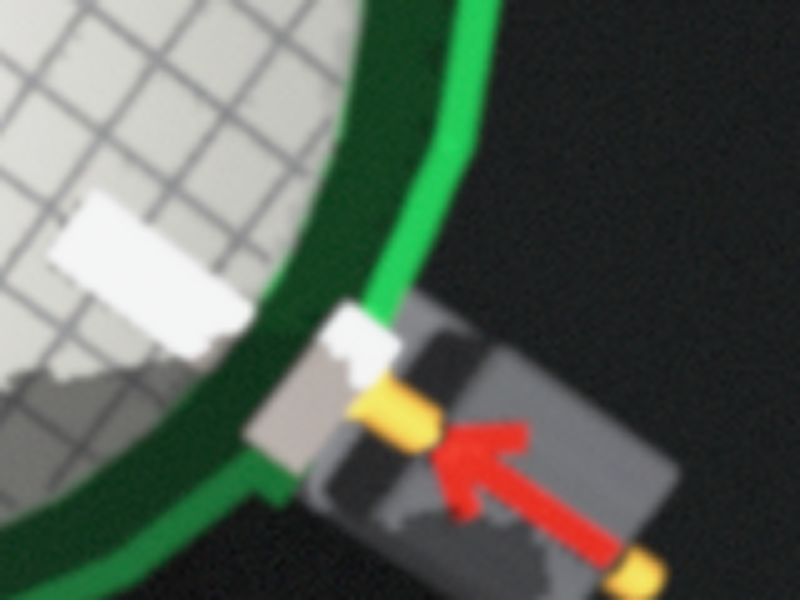

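The white notch, about (320,385) in the crop, is still slightly short of the pin nose (375,405). Continuing in small steps.

>>> send_rows(
  series=[
    [[0,0.3,0,-0.2],[0,0.6,0,-0.4],[0,0.9,0,-0.6],[0,1.2,0,-0.8],[0,1.5,0,-0.9],[0,1.8,0,-1.1],[0,2.1,0,-1.3],[0,2.4,0,-1.5]],
  ],
)

```text
time: 10.75
ee_pos: [516.2, -94.2, 54.1]
eef_rot: [-3.141, 0.0, 1.397]
ft_force: [-4.5, 1.6, -2.3]
gripper_width: 0.005
```

>>> send_rows(
  series=[
    [[0,0.2,0,-0.1],[0,0.4,0,-0.2],[0,0.6,0,-0.4],[0,0.8,0,-0.5],[0,1,0,-0.6],[0,1.2,0,-0.7],[0,1.4,0,-0.8],[0,1.5,0,-0.9]],
  ],
)

```text
time: 11.55
ee_pos: [517.9, -94.4, 54.3]
eef_rot: [-3.141, 0.0, 1.413]
ft_force: [-5.8, 1.3, -3.1]
gripper_width: 0.008
```

```bash
python3 -c "
from h import *
st(); im=camera('wrist'); st()
show('pics/w6.png',im,(300,90,460,210),5)"
```

```text
t 11.55 R 91.8 ang 261.37 yaw 80.94 Ftan -6.0 Frad -0.4 Fz -3.1
t 11.6 R 91.8 ang 261.37 yaw 80.95 Ftan -5.6 Frad -1.2 Fz -2.2
```

View pics/w6.png

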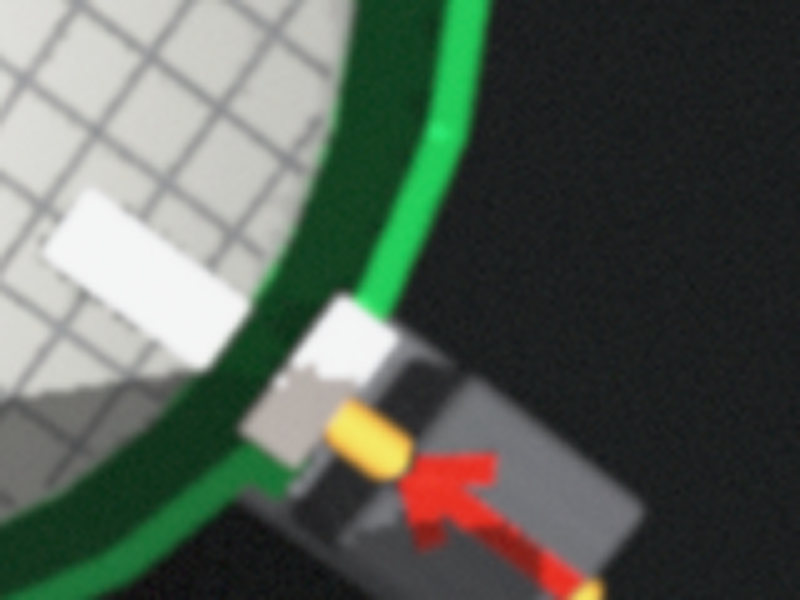

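Pin nose at (365,435), notch stripe at about (315,385). It is nearly in line, with no stop force yet.

>>> send_rows(
  series=[
    [[0,0.2,0.3,-0.1],[0,0.4,0.3,-0.2],[0,0.6,0.3,-0.3],[0,0.8,0.3,-0.4],[0,1,0.3,-0.5],[0,1.1,0.3,-0.6],[0,1.2,0.3,-0.7],[0,1.2,0.3,-0.7]],
  ],
)

```text
time: 12.4
ee_pos: [519.1, -94.6, 54.0]
eef_rot: [-3.141, 0.0, 1.425]
ft_force: [-6.0, 1.1, -0.9]
gripper_width: 0.009
```

>>> send_rows(
  series=[
    [[0,0.2,0,-0.1],[0,0.4,0,-0.2],[0,0.6,0,-0.3],[0,0.8,0,-0.4],[0,1,0,-0.5],[0,1,0,-0.5],[0,1,0,-0.5],[0,1,0,-0.5]],
  ],
)

```text
time: 13.2
ee_pos: [519.8, -94.8, 53.9]
eef_rot: [-3.141, 0.0, 1.434]
ft_force: [-7.4, 0.6, -0.7]
gripper_width: 0.004
```

```bash
python3 -c "
from h import *
st()"
```

```text
t 13.2 R 91.9 ang 262.56 yaw 82.13 Ftan -7.5 Frad 0.3 Fz -0.7
```

>>> send_rows(
  series=[
    [[0,0.2,0,-0.1],[0,0.4,0,-0.2],[0,0.6,0,-0.3],[0,0.8,0,-0.4],[0,0.8,0,-0.4],[0,0.8,0,-0.4],[0,0.8,0,-0.4],[0,0.8,0,-0.4]],
  ],
)

```text
time: 14.0
ee_pos: [520.1, -94.9, 53.8]
eef_rot: [-3.14, 0.001, 1.44]
ft_force: [-10.3, 0.1, 0.7]
gripper_width: 0.006
```

```bash
python3 -c "
from h import *
st(); im=camera('wrist'); st()
show('pics/w7.png',im,(300,90,460,210),5)"
```

```text
t 14.0 R 92.1 ang 262.76 yaw 82.53 Ftan -10.2 Frad 1.2 Fz 0.7
t 14.05 R 92.0 ang 262.74 yaw 82.54 Ftan -10.2 Frad 1.2 Fz 0.6
```

View pics/w7.png

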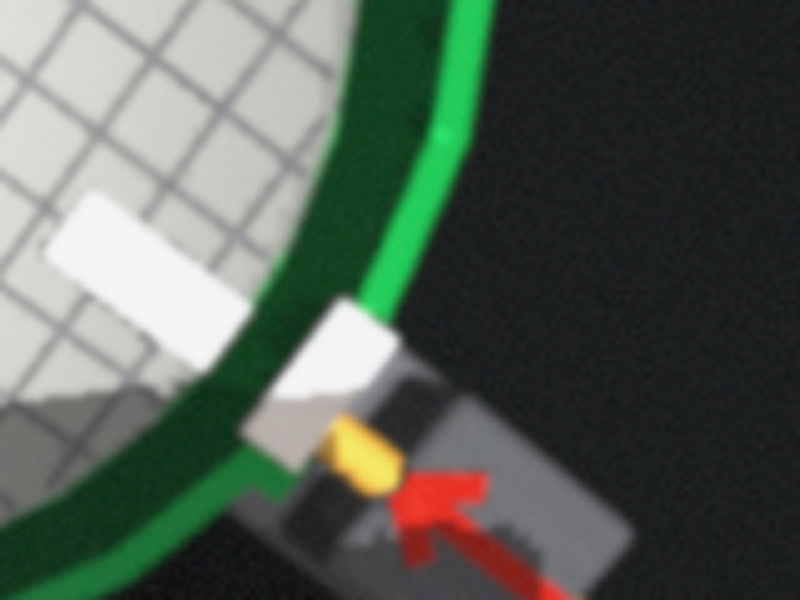

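```bash
python3 -c "
from h import *
s=observe(); T=tool(s); im=camera('wrist'); c,ph=measure(im,T)
hsv=cv2.cvtColor(im,cv2.COLOR_RGB2HSV); m=(abs(hsv[:,:,0].astype(int)-24)<6)&(hsv[:,:,1]>150)&(hsv[:,:,2]>150); m[:,:330]=0;m[250:]=0
ys,xs=np.nonzero(m); P=ray('wrist',np.c_[xs,ys],29,T)[:,:2]-[531.7,-3.6]
r=np.hypot(*P.T); th=np.degrees(np.arctan2(P[:,1],P[:,0])); print(len(r),'brass r',np.percentile(r,[1,50,99]))
for b in (r<115,r>=115): print(b.sum(),r[b].min() if b.any() else 0,r[b].max() if b.any() else 0,np.mean(th[b]))
im0=np.load('w1.npy');T0=np.load('w1T.npy')
hsv=cv2.cvtColor(im0,cv2.COLOR_RGB2HSV); m=(abs(hsv[:,:,0].astype(int)-24)<6)&(hsv[:,:,1]>150)&(hsv[:,:,2]>150); m[:,:290]=0;m[60:]=0
ys,xs=np.nonzero(m); P=ray('wrist',np.c_[xs,ys],29,T0)[:,:2]-[531.7,-3.6]
r=np.hypot(*P.T);print('start brass r',r.min(),r.max())
"
```

```text
centre [532.5904189  -12.89620175] R 73.63633567955584 5113
lug phase mod90 3.8715607538421217 n 1078 rmax 98.36514228530096
  lug 8.648628918856677 526
  lug 177.83055856158583 434
  lug 274.5325775748762 102
arrow r,ang 113.4804154330645 -39.28852437641563
149 brass r [ 97.136091   103.88290473 144.7260158 ]
118 96.97137951482138 108.48667519922253 -42.385059925328406
31 141.80188808604373 144.83318238106673 -42.6223812888527
start brass r 102.08359144305214 145.19107882137715
```

The pin tail is at r = 144.8 mm, against 145.2 at the start, so the pin is back in. The force has climbed to 10.2 N with hardly any motion, so this is the stop. Pressing to about 15 N.

>>> send_rows(
  series=[
    [[0,0.2,0,0],[0,0.4,0,0],[0,0.6,0,0],[0,0.8,0,0],[0,1,0,0],[0,1,0,0],[0,1,0,0],[0,1,0,0]],
  ],
)

```text
time: 14.9
ee_pos: [520.4, -95.1, 53.6]
eef_rot: [-3.138, 0.001, 1.441]
ft_force: [-15.1, 2.1, 3.0]
gripper_width: 0.006
```

15 N held. Backing off tangentially, slightly outward, then lifting.

>>> send_rows(
  series=[
    [[0,0,0,0],[0,-1,0,0],[0,-2,0,0],[-0.5,-4,0,0],[-1,-6,0,0],[-1,-8,0,0],[-1,-10,0,0],[-1,-10,0,0]],
  ],
)

```text
time: 15.7
ee_pos: [512.0, -94.6, 54.2]
eef_rot: [3.141, 0.0, 1.441]
ft_force: [0.5, 0.1, -0.2]
gripper_width: 0.006
```

>>> send_rows(
  series=[
    [[0,0,-5,0],[0,0,-15,0],[0,0,-35,0],[0,0,-60,0],[-20,0,-90,0],[-40,0,-120,0],[-50,0,-150,0],[-50,0,-150,0]],
  ],
)

```text
time: 16.5
ee_pos: [507.0, -145.8, 208.1]
eef_rot: [3.137, 0.002, 1.438]
ft_force: [0.4, -0.1, -0.4]
gripper_width: 0.001
```

```bash
python3 -c "
from h import *
s=observe(); print(s['ft_force'],s['ee_pos']);T=tool(s); im=camera('wrist'); c,ph=measure(im,T)
show('pics/w8.png',im,(150,0,410,195),3)
hsv=cv2.cvtColor(im,cv2.COLOR_RGB2HSV); m=(abs(hsv[:,:,0].astype(int)-24)<6)&(hsv[:,:,1]>150)&(hsv[:,:,2]>150)
ys,xs=np.nonzero(m); P=ray('wrist',np.c_[xs,ys],29,T)[:,:2]-c; r=np.hypot(*P.T); r=r[r<160]; print('brass r max',r.max())"
```

```text
[ 0.35571559 -0.11015216 -0.36945925] [ 506.95128117 -145.8010019   208.0569047 ]
centre [532.0040718 -11.7586376] R 73.93816542729576 1407
lug phase mod90 3.980816754078203 n 411 rmax 98.50581415020442
  lug 7.474226121347469 193
  lug 179.23770857205406 149
  lug 274.1635254957324 66
arrow r,ang 114.36488293317274 -39.60963403079217
brass r max 140.43322513792873
```

View pics/w8.png

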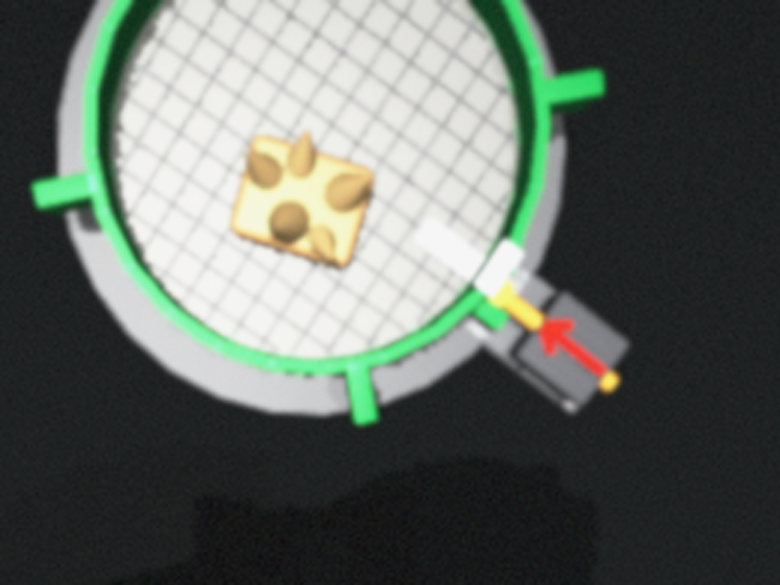

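The released frame shows the pin nose (505,298) in the white notch with the stop beside it, and the teeth in place. The last fit is off because the frame is cut by the image edge. I'll do one check with the known centre, then hand in.

```bash
python3 -c "
from h import *
T=tool(observe()); im=camera('wrist'); hsv=cv2.cvtColor(im,cv2.COLOR_RGB2HSV); H,S,V=[hsv[:,:,i].astype(int) for i in range(3)]; C=np.array([531.7,-3.6])
def pol(m,z):
    ys,xs=np.nonzero(m); P=ray('wrist',np.c_[xs,ys],z,T)[:,:2]-C; return np.hypot(*P.T),np.degrees(np.arctan2(P[:,1],P[:,0]))%360
r,t=pol((H>45)&(H<85)&(S>120)&(V>50),58)
for a in (2.4,182.4,272.4):
    d=(t-a+180)%360-180; b=(abs(d)<12)&(r>84)&(r<100); print('lug err deg',a,np.median(d[b]).round(2),b.sum())
r,t=pol((abs(H-24)<6)&(S>150)&(V>150),29); b=(r>120)&(r<160); print('tail r',r[b].max(),'ang',t[b].mean()-360)
finish_job()
"
```

```text
lug err deg 2.4 -0.07 191
lug err deg 182.4 2.06 149
lug err deg 272.4 1.58 128
tail r 146.07561318241304 ang -42.745029473150794
the job is handed in; nothing more can be done
```

I turned the sieve frame about 76° anticlockwise by pushing one lug with the closed fingertips. I then pressed it against the stop at about 15 N, backed off, lifted clear and handed the job in at about 16.6 s. The hand-in gives no verdict, so success isn't confirmed.

**Checks that agreed**
- **Pin:** its tail is 146.1 mm from the seat centre, against 146 expected with the pin in. At the stop it read 144.8 mm, against 145.2 mm at the start.
- **Lugs:** they sit 0 to 2° past the nominal angle (mean about 1.2°, or 1.7 mm at the notch), which fits within measurement error of seating against the stop.
- **Force:** every reading I took stayed under about 16 N, and it was close to zero after release. I only read it at the end of each move, so a brief peak in between would not show.
- **Last picture:** the pin nose is in the notch, and the tooth cluster is inside the frame and was not touched. The gripper never came near the offcuts.

**Checks that disagreed or were not possible**
- **Late circle fits:** two fits of the frame's centre came out about 8 mm off. The frame was cut by the picture edge, so I discarded them and used the centre from the first full view.
- **Ramp step:** I never saw the pin pushed back by the ramp. I infer it from the frame having moved past the crest.
- **Tilt and seating height:** I didn't measure either one.

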